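# Secure the embossing roller with its retaining clip

## Task

Secure the brass embossing roller on the strap embossing machine. Push the roller along its spindle all the way home against the flange, then take the red-gripped spring clip from the wooden rack and press it straight down onto the spindle groove next to the roller's hub until it snaps fully home, and let go. Feel for the groove and press no harder than the snap needs: do not force the clip onto the full-thickness shaft, do not ram the roller, and leave the other clips, the spare roller, the thread cone and the dye jar alone.

Things in the scene. Friction and masses are not known exactly. Their poses are not given: they have to be found in the camera images.
- machine: Green hand-cranked embossing machine bolted to the bench; base 150 x 190 mm. Origin under the base's centre, z up. Its level spindle runs along y, 143 mm above the bench, out of the housing to a free end at -y; x is level across it. Housing top is 57 mm above the spindle's centre line, its screw and tommy bar 103 mm. Under the spindle a plain anvil roller reaches to 36 mm below the centre line.
- groove_mark (a point): Nominal centre of the clip groove on the spindle's centre line (machine axes). The spindle is clamped in the housing by hand: flange, roller and groove together stand up to 10 mm farther in (+y) or out (-y) than the marks tell, unseen by these readings, so find the groove by feel. It does not shift in use. Groove: 12 mm wide along y, floor diameter 16 mm; shaft on both sides 21 mm diameter.
- flange_mark (a point): Nominal outer face of the spindle's flange (48 mm diameter, 6 mm thick), on the centre line, 66 mm from the groove's centre towards the housing (+y); it shifts with the spindle like the groove. The roller's inner face meets it when home. The housing begins nominally 16 mm behind it.
- end_mark (a point): Nominal free end of the spindle on its centre line, 18.5 mm from the groove's centre towards -y; between groove and end lies a 12.5 mm land of the full 21 mm diameter. It shifts with the spindle like the groove.
- roller (a joint): How far the brass embossing roller stands off home, m: 0 = against the flange, up to 0.034 out towards the free end. Roller 64 mm diameter, 40 mm long; on its outer side a steel hub, 33 mm diameter, 20 mm long. Home, the hub's face is flush with the groove's inner edge; out, it covers the groove. The brass face can be pushed from above the hub. Drag about 3 N; it stays where left and is keyed.
- clip_grip (a point): Centre of the red plastic grip on top of the spring-steel clip: 24 mm wide (clip x), 10 mm thick (clip y), 26 mm tall (clip z); take it across the 24 mm. The clip, 0.04 kg, 58 mm tall, 28 mm wide, 10 mm thick, stands upright, open end down, in a pocket of the rack, z up, y along its bore. Bore centre 30 mm below this point, feet 45 mm below.
- clip_bore (a point): Bore centre of the red clip, same axes. Fully home it lies on the spindle's centre line, y along the spindle, and the clip's bridge (8 mm above the bore centre) sits on the groove's floor. Lowered over the groove, the clip first meets it with the bore centre about 12.5 mm above the spindle's centre line; over the full-thickness shaft it stops about 16 mm above.
- clip_lips (a point): Mid-point between the rounded lips (5 mm thick, 11.4 mm apart) of the clip's two spring arms, 6 mm below the bore centre; the arms' feet are 20 mm apart and 15 mm below the bore centre. Pressed down over the groove the clip resists with 8 to 15 N and snaps through from about 5 mm above home; 30 N or more on the machine does harm.
- jaw_a (a joint): Spread of the clip's arm on its +x side, rad: 0 relaxed, under 0.04 when home, 0.15 at most while passing over the groove; 0.22 and more over-bends it (what pressing onto the full-thickness shaft does).
- jaw_b (a joint): The same for the arm on the clip's -x side.
- rack: Wooden block, 66 x 165 x 20 mm, fixed, with three pockets in a row along its y, 50 mm apart (36 mm along x, 14.5 mm along y, 10 mm deep), one clip standing in each, bore along the rack's y; origin at the centre of its underside.
- clip_blue: A larger clip with a blue grip in another pocket of the rack, 63 mm tall; not for this spindle. Origin at its bore centre, 18 mm above its feet.
- clip_black: A larger clip with a black grip in the third pocket, the same size. Origin at its bore centre.
- spare_roller: Spare steel embossing roller standing on its face, 61 mm diameter, 60 mm tall with its hub; origin at the centre of its underside.
- thread_cone: Orange cone of thread, 68 mm diameter, 115 mm tall; origin at the centre of its underside.
- dye_jar: Amber glass jar with black lid, 64 mm diameter, 85 mm tall; origin at the centre of its underside.

How it is judged:
By the outcome, as a careful person would: the job done as asked, in the order asked, and still so for the second after the job is handed in, with the robot touching nothing.
It also fails if it takes over 69 s, if anything falls off the work surface, if the arm or the gripper's body presses on something with over 40 N, if the wrist force passes 120 N, or if a joint passes its speed limit or range.

## Robot

A 6-joint arm with a two-finger parallel gripper is mounted at the origin on the work surface. World frame = base frame: x ahead of the robot, y to its left, z up, the work surface at z = 0. Lengths are in mm, angles in rad, forces in N, time in s.
With the tool pointing down it reaches from about 325 to 775 mm from the base axis. Payload 5.5 kg.
Tool frame: the origin (TCP) lies at the very end of the fingers, on their centre line; the grasp point (between the pads) lies 19 mm behind it; z points along the fingers, y is the line along which they close (so a half turn about z gives the same grasp; the last joint's range is limited). The gripper opens to 85 mm and grips with 20 to 120 N. Pads are 22 mm wide; open, the fingers measure 114 mm over their backs; the gripper's body (76 mm by 85 mm) begins 54 mm behind the grasp point. The pads swing forward as they close: fully open they stand 13 mm farther back than shut.
Start: joints at [-1.211, 0.091, 1.231, -0, 1.82, -0.057], TCP at [242.903, -548.648, 197.375] pointing down, gripper open.
Joint ranges: [-2.87, 2.87], [-0.86, 2.18], [0.17, 2.46], [-1.51, 4.65], [0.06, 2.69], [-2.65, 2.65]. Speed limits (rad/s): [2.57, 2.57, 3.01, 3.14, 3.14, 3.14].

## Interface

Orientations are given as a rotation vector (axis times angle).
In Python, from plant import ctrl, viewer, models gives the robot as it stands.
- The arm moves only by the shell command python3 -m inch 'ROWS' [FORCE]. ROWS is JSON, a list of rows, each an object of numbers: "fingers": the finger opening in cm, from 0 to 8.54; "tx", "ty", "tz": the shift along the tool's x, y, z in cm; "rx", "ry", "rz": the turn, a rotation vector about the tool's x, y, z in degrees. A call has 1 to 5 rows; each row is the pose to reach, as a shift and turn from the pose commanded when the call began, along the tool's axes at that moment; what a row does not reach only later rows make up. A row lasts 1/10 s, in which the tool goes at most 50 mm and 8.59 degrees, less where a joint would pass 70% of its speed; a pose out of reach is approached as far as the arm can. A call with a gripper value outside its range is refused whole. The fingers move at their own pace and stop on an object; FORCE is the grip in N (left out, the last holds). Time passes only in rows, so rows that repeat a pose let the fingers close. It gives the time, the measured TCP pose, the force, the opening and the grip force at its end, in the units of the state.
- ctrl.get_state(): the state, without advancing time (a new reading comes with each control period).
- viewer.capture(name): name is "scene" or "top"; returns the picture (420x560x3 uint8, red, green, blue); there is no depth.
- viewer.calibration(name): a dict with "intrinsics" (3x3 intrinsics, pixels), "k1" (the pictures are not rectified: a ray, as slopes to the right and down, at radius r is drawn at 1 + k1 r^2 times it, then the intrinsics apply), "R" (3x3) and "t" (3): a world point X has camera coordinates R X + t. Camera axes: x right, y down, z forward; pixel columns grow to the right and rows downward; lengths in mm; the calibration is good to about 2 mm. A picture is of the moment at which its call begins. calibration takes no time and is no camera call.
- ctrl.finish_job(): hands the job in; it is judged then, once.
Trained networks look in the newest picture that a camera, given by its name, has taken for a name from the list of things; names that differ only in an ending like _2 or _b are one class to them, and where a whole thing is asked for, a point or a joint stands for the part that bears it (a point fixed in the world has none). Each returns a list of dicts, best first, with "p" (0 to 1); they miss things now and then, are a little off and sometimes report something else, mostly with a low value. They report only what shows in the picture. A call takes as long as a camera call.
- models.masks_of(camera, thing): "mask" (420x560 bool, what is visible of it) and "xy" ([column, row] in pixels, amid what is visible of it).
The state is a dict: "time": time; "qpos": joint angles; "dq": joint speeds; "joint_torque": joint torques, N m; "tool_pos": TCP position; "ee_rot": TCP orientation; "wrist_force": force on the tool from outside, world axes, zero at the start; "ft_torque": the same for the moment, N m; "grip_width": opening from 0.0 (shut) to 1.0 (fully open); "grasp_force": force on a finger pad.
Only numpy, scipy, OpenCV 4.12 (cv2) and the standard library are available. Lean on these libraries where they do the work, as an engineer would, in place of code of your own. Each camera call takes 0.05 s, during which the arm holds its last target. There are 200 camera calls.

## Working session

There is one attempt and no reset: what is moved stays moved. The work goes in short steps, Python scripts to look and compute and a shell command to move; the robot and the scene stay as the last step left them, time stands still between calls to the robot, and variables do not carry over. Pictures are saved under pics/ and viewed, at most 10 in all, crops included, and the job is handed in when it is done.

```bash
mkdir -p pics; ls
cat > h.py <<'E'
import numpy as np, cv2
from plant import ctrl, viewer, models
from scipy.spatial.transform import Rotation as R
def cal(n):
    c=viewer.calibration(n); return np.array(c["intrinsics"]),c["k1"],np.array(c["R"]),np.array(c["t"])
def proj(n,X):
    K,k,Rm,t=cal(n); c=np.atleast_2d(X)@Rm.T+t; s=c[:,:2]/c[:,2:]; s=s*(1+k*(s**2).sum(1,keepdims=True))
    return s@K[:2,:2].T+K[:2,2]
def ray(n,uv):
    K,k,Rm,t=cal(n); d=np.linalg.solve(K[:2,:2],np.array(uv,float)-K[:2,2]); s=d.copy()
    for _ in range(20): s=d/(1+k*(s@s))
    return -Rm.T@t, Rm.T@np.array([*s,1.])
def atz(n,uv,z):
    o,d=ray(n,uv); return o+d*(z-o[2])/d[2]
def tri(uv1,uv2,a="scene",b="top"):
    o1,d1=ray(a,uv1); o2,d2=ray(b,uv2); A=np.c_[d1,-d2]; s=np.linalg.lstsq(A,o2-o1,rcond=None)[0]
    p,q=o1+d1*s[0],o2+d2*s[1]; return (p+q)/2, np.linalg.norm(p-q)
E
python3 - <<'E'
from h import *
for n in("scene","top"):
    im=viewer.capture(n); cv2.imwrite(f"pics/{n}0.png",im[:,:,::-1]); K,k,Rm,t=cal(n); print(n,-Rm.T@t,K[0,0],k)
    for th in ("machine","roller","clip_grip","rack","clip_blue","clip_black"):
        print(th,[(round(d["p"],2),np.round(d["xy"]).tolist(),int(d["mask"].sum())) for d in models.masks_of(n,th)][:4])
s=ctrl.get_state(); print(s)
E
```

```text
pics
scene [ 838.68608377 -358.14456968  814.57505795] 393.2064409106611 -0.03606425648829187
machine [(0.72, [327.0, 196.0], 6291)]
roller [(0.97, [319.0, 188.0], 762), (0.17, [327.0, 196.0], 6334)]
clip_grip [(0.66, [195.0, 314.0], 101)]
rack [(0.8, [178.0, 343.0], 2374)]
clip_blue [(0.54, [176.0, 331.0], 177), (0.47, [191.0, 313.0], 151)]
clip_black [(0.68, [324.0, 197.0], 6169), (0.62, [155.0, 350.0], 107)]
top [ 391.00186643   39.15400982 1088.30821894] 381.67495021429556 -0.014794081473325364
machine [(0.85, [228.0, 212.0], 4039), (0.64, [246.0, 204.0], 515)]
roller [(0.77, [248.0, 205.0], 544)]
clip_grip [(0.68, [228.0, 214.0], 4101), (0.43, [375.0, 235.0], 64)]
rack [(0.6, [386.0, 239.0], 1158)]
clip_blue [(0.58, [393.0, 236.0], 94)]
clip_black [(0.54, [410.0, 236.0], 103)]
{'time': 0.7, 'qpos': array([-1.21071483e+00,  9.10589672e-02,  1.23074556e+00,  4.44004421e-05,
        1.81979513e+00, -5.67320544e-02]), 'dq': array([-1.77316304e-04, -5.25171337e-04, -2.31662274e-04,  1.13578504e-04,
        1.78392339e-06, -1.72425238e-04]), 'joint_torque': array([-5.61707402e-04, -4.58309984e+01, -4.17991912e+01, -4.83352579e-06,
        4.64518253e-04,  1.96717463e-05]), 'tool_pos': array([ 242.90470158, -548.63166495,  197.37404645]), 'ee_rot': array([-3.07359754e+00, -6.50013999e-01, -6.51549677e-05]), 'wrist_force': array([-0.1004015 , -0.57122297,  0.33820827]), 'ft_torque': array([ 0.00346909, -0.02572412,  0.00017541]), 'grasp_force': 0.0, 'grip_width': 0.9981737953249991}
```

Run:
```python
import cv2,numpy as np
s=cv2.imread("pics/scene0.png");t=cv2.imread("pics/top0.png")
a=cv2.resize(s[80:380,110:430],(640,600),interpolation=cv2.INTER_CUBIC)
cv2.imwrite("pics/s1.png",a)
b=cv2.resize(t[130:310,170:430],(780,540),interpolation=cv2.INTER_CUBIC)
cv2.imwrite("pics/t1.png",b)
```

```text
(no output)
```

View pics/s1.png

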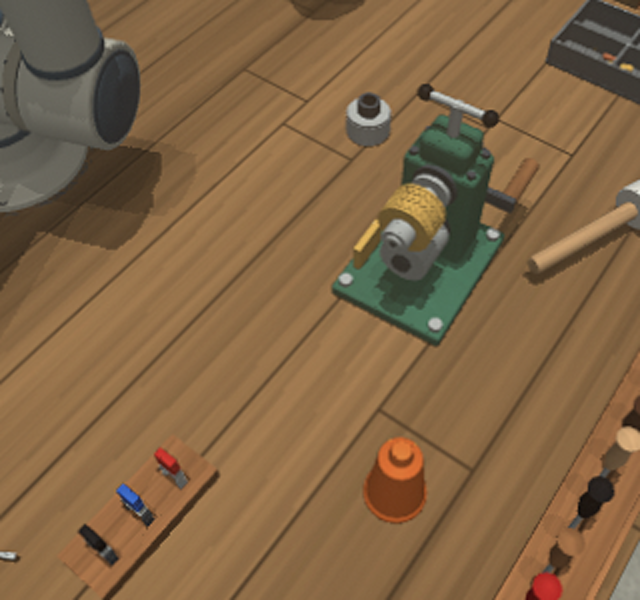

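View pics/t1.png

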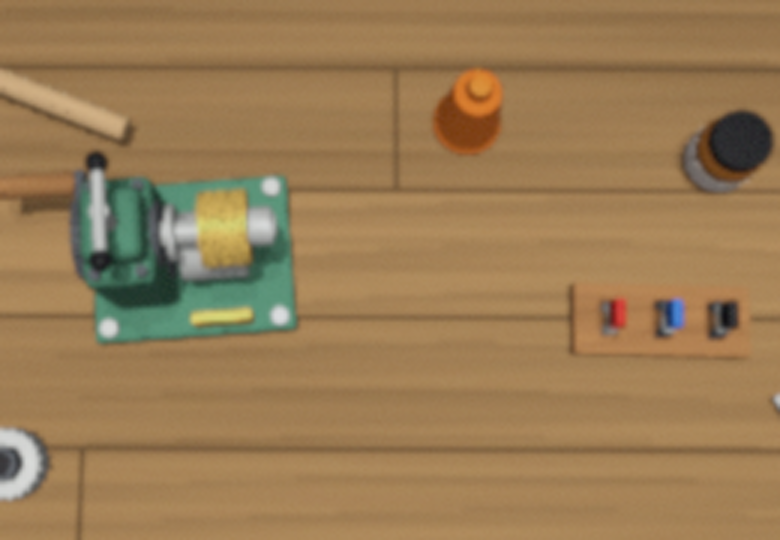

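The scene view shows the machine around (318,180), the rack at lower left with the red clip at about (194,311), and the cone at (310,320). The roller stands off home. In the top view the spindle points right, which is -y, and the red grip is at about (375,234). Next I'll fit the machine and clip poses.

```bash
cat > fit.py <<'E'
from h import *
from scipy.optimize import least_squares
S=lambda u,v:(110+u/2,80+v/2)
T=lambda u,v:(170+u/3,130+v/3)
def fit(obs,x0,zfree=True):
    def P(p,X):
        c,s=np.cos(p[2]),np.sin(p[2]); X=np.array(X,float)
        return np.array([p[0]+c*X[0]-s*X[1],p[1]+s*X[0]+c*X[1],X[2]+p[3]])
    def f(p): return np.concatenate([proj(n,P(p,X))[0]-uv for n,uv,X in obs])
    r=least_squares(f,x0); return r.x,r.fun.reshape(-1,2)
m=[("top",T(287,177),(75,-95,0)),("top",T(297,327),(-75,-95,0)),("top",T(98,342),(-75,95,0)),
 ("scene",S(334,288),(-75,-95,0)),("scene",S(437,339),(75,-95,0)),("scene",S(502,235),(75,95,0))]
pm,r=fit(m,[385,170,0,10]);print("machine",pm,"\n",r.round(1))
k=[("top",T(573,284),(33,82.5,0)),("top",T(571,354),(-33,82.5,0)),("top",T(748,285),(33,-82.5,0)),("top",T(747,356),(-33,-82.5,0)),
 ("scene",S(178,437),(-33,82.5,0)),("scene",S(217,471),(33,82.5,0))]
pk,r=fit(k,[320,-260,0,20]);print("rack",pk,"\n",r.round(1))
c,s=np.cos(pk[2]),np.sin(pk[2]); print("red from rack",pk[0]-50*s,pk[1]+50*c)
mt=[d for d in models.masks_of("top","clip_grip") if d["mask"].sum()<300][0]; ms=models.masks_of("scene","clip_grip")[0]
print("grip masks",mt["xy"],ms["xy"],tri(ms["xy"],mt["xy"]))
print("grip eye",tri(S(167,459),T(618,313)))
c,s=np.cos(pm[2]),np.sin(pm[2])
# spindle marks from roller/hub in top
for y in (-26-40,0): pass
print("hub end centre on top at z143:",atz("top",T(275,226),143), "roller mid",atz("top",T(222,228),143),"brass outer top edge z175",atz("top",T(249,228),170))
print("flange face",atz("top",T(175,231),150))
st=ctrl.get_state(); print(R.from_rotvec(st["ee_rot"]).as_matrix().round(3))
E
python3 fit.py
```

```text
machine [5.75014707e+02 1.74753459e+02 8.71831904e-02 1.90694392e+01] 
 [[-0.8 -1.3]
 [-0.1  0.4]
 [-1.2  0.9]
 [-2.7  0.1]
 [ 0.4  2. ]
 [ 1.3 -0.6]]
rack [ 5.19100850e+02 -2.65711420e+02 -3.10459118e-02  1.99181694e+01] 
 [[-0.9 -1.2]
 [-0.2 -1.2]
 [-1.   0.5]
 [-0.   0.2]
 [-2.5 -0.4]
 [ 0.4  0.6]]
red from rack 520.6528958123544 -215.73551402349705
grip masks [375.4, 235.1] [194.8, 314.5] (array([ 520.09983827, -218.16896729,   45.31136719]), np.float64(4.60804876907525))
grip eye (array([ 519.40538661, -215.29347088,   65.40312936]), np.float64(3.5656737358909356))
hub end centre on top at z143: [581.16450308  88.6846985  143.        ] roller mid [579.25970402 133.29391755 143.        ] brass outer top edge z175 [573.97547004 108.51499678 170.        ]
flange face [575.14602405 171.82962899 150.        ]
[[ 0.914  0.405 -0.   ]
 [ 0.405 -0.914 -0.   ]
 [-0.     0.    -1.   ]]
```

```bash
cat > fit2.py <<'E'
from h import *
from scipy.optimize import minimize
M={n:models.masks_of(n,"roller")[0]["mask"] for n in("scene","top")}
for n in M: print(n,M[n].sum(),[a.min() for a in np.where(M[n])],[a.max() for a in np.where(M[n])])
th=np.linspace(0,2*np.pi,48,endpoint=False)
def poly(n,p,parts,ss=8):
    x,y,yaw=p[:3]; img=np.zeros((420*ss//2,560*ss//2),np.uint8); img=np.zeros((420*ss,560*ss),np.uint8)
    for r,y0,y1 in parts:
        L=np.array([[r*np.cos(t),yy,r*np.sin(t)] for t in th for yy in (y0,y1)])
        W=np.c_[x+np.cos(yaw)*L[:,0]-np.sin(yaw)*L[:,1], y+np.sin(yaw)*L[:,0]+np.cos(yaw)*L[:,1], 143+L[:,2]]
        q=(proj(n,W)+.5)*ss
        cv2.fillConvexPoly(img,cv2.convexHull(np.round(q).astype(np.int32)),255)
    return cv2.resize(img,(560,420),interpolation=cv2.INTER_AREA)/255.
parts=[(32,-20,20),(16.5,-40,-20)]
def cost(p,names): return sum(np.abs(poly(n,p,parts)-M[n]).sum()/M[n].sum() for n in names)
for names in (["top"],["scene"],["top","scene"]):
    r=minimize(cost,[577,133,.06],args=(names,),method="Nelder-Mead",options=dict(initial_simplex=[[570,130,.04],[580,131,.06],[577,140,.08],[577,134,.0]],maxiter=150))
    print(names,r.x.round(3),r.fun)
E
python3 fit2.py
python3 - <<'E'
import cv2,sys
sys.path.insert(0,'.')
t=cv2.imread("pics/top0.png");s=cv2.imread("pics/scene0.png")
import numpy as np
a=cv2.resize(t[165:250,190:275],(400*1,400),interpolation=cv2.INTER_LINEAR)
b=cv2.resize(s[150:260,270:370],(400,440),interpolation=cv2.INTER_LINEAR)[:400]
cv2.imwrite("pics/c2.png",np.hstack([a,b]))
E
```

```text
scene 762 [np.int64(173), np.int64(299)] [np.int64(205), np.int64(332)]
top 544 [np.int64(193), np.int64(236)] [np.int64(219), np.int64(260)]
['top'] [5.78638e+02 1.31449e+02 9.90000e-02] 0.07136678200692043
['scene'] [5.75809e+02 1.36987e+02 4.30000e-02] 0.1438371674128969
['top', 'scene'] [5.77856e+02 1.32934e+02 1.18000e-01] 0.2935129621556821
```

View pics/c2.png

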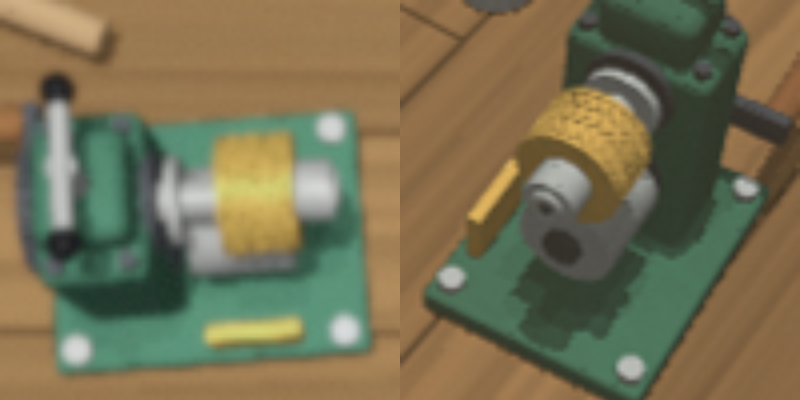

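Both crops agree: the roller is at about (577.5, 132.5), the machine yaw is about 0.085 rad, and the roller stands roughly 15–20 mm off the flange. The red grip is at about (520, -216). I'll push the roller first with the fingers shut, tool x along the spindle.

```bash
cat > go.py <<'E'
import sys
from h import *
# target x y z toolx_angle_deg -> shift/turn in tool axes
def go(x,y,z,a):
    s=ctrl.get_state(); Rc=R.from_rotvec(s["ee_rot"]); a=np.radians(a)
    Rt=R.from_matrix([[np.cos(a),np.sin(a),0],[np.sin(a),-np.cos(a),0],[0,0,-1]])
    print("t cm",(Rc.inv().apply(np.array([x,y,z])-s["tool_pos"])/10).round(2),"r deg",np.degrees((Rc.inv()*Rt).as_rotvec()).round(2),"time",round(s["time"],2))
if __name__=="__main__": go(*map(float,sys.argv[1:5]))
E
python3 go.py 582 77 230 94.9
```

```text
t cm [ 56.33 -43.49  -3.26] r deg [  0.     0.   -71.02] time 0.9
```

```bash
python3 -m inch '[{"fingers":0,"tx":56.3,"ty":-43.5,"tz":-3.3,"rz":-71},{"fingers":0,"tx":56.3,"ty":-43.5,"tz":-3.3,"rz":-71},{"fingers":0,"tx":56.3,"ty":-43.5,"tz":-3.3,"rz":-71},{"fingers":0,"tx":56.3,"ty":-43.5,"tz":-3.3,"rz":-71},{"fingers":0,"tx":56.3,"ty":-43.5,"tz":-3.3,"rz":-71}]' 40; python3 go.py 582 77 230 94.9
```

```text
t cm [ 56.33 -43.49  -3.26] r deg [  0.     0.   -71.02] time 0.9invalid input at $[0]: expected keys fingers, tx, ty, tz, rx, ry, rz
```

```bash
python3 -m inch '[{"fingers":0,"tx":56.3,"ty":-43.5,"tz":-3.3,"rx":0,"ry":0,"rz":-71},{"fingers":0,"tx":56.3,"ty":-43.5,"tz":-3.3,"rx":0,"ry":0,"rz":-71},{"fingers":0,"tx":56.3,"ty":-43.5,"tz":-3.3,"rx":0,"ry":0,"rz":-71},{"fingers":0,"tx":56.3,"ty":-43.5,"tz":-3.3,"rx":0,"ry":0,"rz":-71},{"fingers":0,"tx":56.3,"ty":-43.5,"tz":-3.3,"rx":0,"ry":0,"rz":-71}]' 40; python3 go.py 582 77 230 94.9
```

```text
time: 1.4
tool_pos: [362.3, -327.3, 209.2]
ee_rot: [2.616, 1.738, 0.0]
wrist_force: [0.4, -0.3, -0.1]
grip_width: 0.146
grasp_force: 0.0
t cm [45.78  4.57 -2.08] r deg [ 4.000e-02  2.000e-02 -2.772e+01] time 1.4
```

```bash
python3 -m inch '[{"fingers":0,"tx":45.8,"ty":4.6,"tz":-2.1,"rx":0,"ry":0,"rz":-27.7},{"fingers":0,"tx":45.8,"ty":4.6,"tz":-2.1,"rx":0,"ry":0,"rz":-27.7},{"fingers":0,"tx":45.8,"ty":4.6,"tz":-2.1,"rx":0,"ry":0,"rz":-27.7},{"fingers":0,"tx":45.8,"ty":4.6,"tz":-2.1,"rx":0,"ry":0,"rz":-27.7},{"fingers":0,"tx":45.8,"ty":4.6,"tz":-2.1,"rx":0,"ry":0,"rz":-27.7}]'; python3 go.py 582 77 230 94.9
```

```text
time: 1.9
tool_pos: [483.0, -108.4, 220.8]
ee_rot: [2.13, 2.308, 0.001]
wrist_force: [1.6, -1.1, -0.1]
grip_width: 0.004
grasp_force: 0.0
t cm [17.68 11.36 -0.91] r deg [ 0.05  0.03 -0.29] time 1.9
```

```bash
python3 go.py 582 77 230 94.9
```

```text
t cm [17.68 11.36 -0.91] r deg [ 0.05  0.03 -0.29] time 1.9
```

```bash
python3 -m inch '[{"fingers":0,"tx":17.7,"ty":11.4,"tz":-0.9,"rx":0,"ry":0,"rz":0},{"fingers":0,"tx":17.7,"ty":11.4,"tz":-0.9,"rx":0,"ry":0,"rz":0},{"fingers":0,"tx":17.7,"ty":11.4,"tz":-0.9,"rx":0,"ry":0,"rz":0},{"fingers":0,"tx":17.7,"ty":11.4,"tz":-0.9,"rx":0,"ry":0,"rz":0},{"fingers":0,"tx":17.7,"ty":11.4,"tz":-0.9,"rx":0,"ry":0,"rz":0}]'; python3 go.py 582 77 164 94.9
python3 - <<'E'
from h import *
im=viewer.capture("scene"); a=cv2.resize(im[120:270,240:400,::-1],(640,600),interpolation=cv2.INTER_CUBIC); cv2.imwrite("pics/p3.png",a)
print(proj("scene",ctrl.get_state()["tool_pos"]))
E
```

```text
time: 2.4
tool_pos: [583.1, 79.8, 228.4]
ee_rot: [-2.125, -2.312, -0.001]
wrist_force: [-1.0, -0.7, 0.5]
grip_width: -0.001
grasp_force: 0.0
t cm [-0.28 -0.13  6.44] r deg [-0.04 -0.09 -0.06] time 2.4
[[305.3853064  180.42797624]]
```

View pics/p3.png

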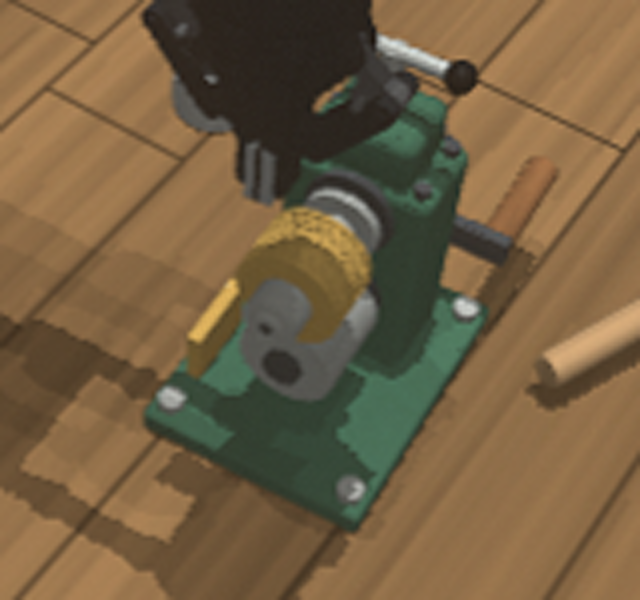

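The fingertip shows at about (305,170), 10 rows above where the TCP projects. The arm may still have been moving, so I'll check it again at rest.

```bash
python3 -m inch '[{"fingers":0,"tx":-0.3,"ty":-0.1,"tz":4.4,"rx":0,"ry":0,"rz":0},{"fingers":0,"tx":-0.3,"ty":-0.1,"tz":4.4,"rx":0,"ry":0,"rz":0},{"fingers":0,"tx":-0.3,"ty":-0.1,"tz":4.4,"rx":0,"ry":0,"rz":0}]'; python3 go.py 582 77 164 94.9
python3 - <<'E'
from h import *
ims=[]
for n in("scene","top"):
    im=viewer.capture(n).copy(); u=proj(n,ctrl.get_state()["tool_pos"])[0]; print(n,u); c=np.round(u).astype(int)
    im[c[1],c[0]]=[255,0,255]
    ims.append(cv2.resize(im[c[1]-40:c[1]+40,c[0]-40:c[0]+40,::-1],(400,400),interpolation=cv2.INTER_NEAREST))
cv2.imwrite("pics/p4.png",np.hstack(ims))
E
```

```text
time: 2.75
tool_pos: [580.3, 71.0, 184.8]
ee_rot: [-2.132, -2.305, 0.003]
wrist_force: [0.7, -0.4, 1.3]
grip_width: -0.003
grasp_force: 0.0
t cm [0.58 0.22 2.08] r deg [-0.16  0.01 -0.42] time 2.75
scene [301.48199177 195.71386   ]
top [267.95057689 201.29415628]
```

View pics/p4.png

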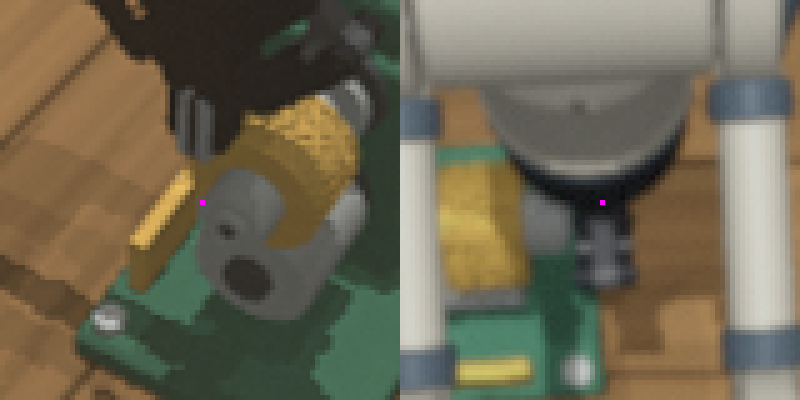

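Run:
```python
from h import *
s=ctrl.get_state(); p=s["tool_pos"]; print(p.round(1),s["time"],s["wrist_force"].round(1),s["qpos"].round(3),s["dq"].round(3))
for n in("scene","top"):
    u=proj(n,p)[0]; print(n,[ (proj(n,p+d)[0]-u).round(1).tolist() for d in np.eye(3)*20])
print(proj("top",p+[-40,0,70])-proj("top",p))
```

```text
[582.   71.3 188.4] 2.85 [-0.4 -0.1  0.5] [ 0.064  0.049  1.291 -0.     1.798 -0.014] [ 0.004 -0.006 -0.019 -0.    -0.007  0.001]
scene [[8.2, 4.6], [5.5, -6.1], [0.5, -6.3]]
top [[0.1, -8.1], [-8.3, -0.0], [-0.3, -1.8]]
[[-1.24836806 11.12632684]]
```

```bash
python3 -m inch '[{"fingers":0,"tx":0,"ty":0,"tz":2.0,"rx":0,"ry":0,"rz":0},{"fingers":0,"tx":0,"ty":0,"tz":2.4,"rx":0,"ry":0,"rz":0},{"fingers":0,"tx":0.5,"ty":0,"tz":2.4,"rx":0,"ry":0,"rz":0},{"fingers":0,"tx":1.0,"ty":0,"tz":2.4,"rx":0,"ry":0,"rz":0},{"fingers":0,"tx":1.5,"ty":0,"tz":2.4,"rx":0,"ry":0,"rz":0}]';python3 -m inch '[{"fingers":0,"tx":0,"ty":0,"tz":0,"rx":0,"ry":0,"rz":0},{"fingers":0,"tx":0.3,"ty":0,"tz":0,"rx":0,"ry":0,"rz":0},{"fingers":0,"tx":0.6,"ty":0,"tz":0,"rx":0,"ry":0,"rz":0},{"fingers":0,"tx":0.8,"ty":0,"tz":0,"rx":0,"ry":0,"rz":0},{"fingers":0,"tx":0.8,"ty":0,"tz":0,"rx":0,"ry":0,"rz":0}]'
```

```text
time: 3.35
tool_pos: [580.5, 87.6, 162.8]
ee_rot: [2.131, 2.307, 0.002]
wrist_force: [0.6, -0.6, 0.8]
grip_width: -0.0
grasp_force: 0.0
time: 3.85
tool_pos: [579.4, 95.3, 161.3]
ee_rot: [-2.131, -2.308, 0.0]
wrist_force: [-0.4, 0.0, -0.3]
grip_width: -0.001
grasp_force: 0.0
```

```bash
python3 -m inch '[{"fingers":0,"tx":0.2,"ty":0,"tz":-0.1,"rx":0,"ry":0,"rz":0},{"fingers":0,"tx":0.4,"ty":0,"tz":-0.1,"rx":0,"ry":0,"rz":0},{"fingers":0,"tx":0.6,"ty":0,"tz":-0.1,"rx":0,"ry":0,"rz":0},{"fingers":0,"tx":0.8,"ty":0,"tz":-0.1,"rx":0,"ry":0,"rz":0},{"fingers":0,"tx":0.8,"ty":0,"tz":-0.1,"rx":0,"ry":0,"rz":0}]'
```

```text
time: 4.35
tool_pos: [578.7, 103.3, 162.3]
ee_rot: [-2.131, -2.308, -0.0]
wrist_force: [-0.3, 1.0, 0.6]
grip_width: -0.001
grasp_force: 0.0
```

```bash
python3 -m inch '[{"fingers":0,"tx":0.1,"ty":0,"tz":0,"rx":0,"ry":0,"rz":0},{"fingers":0,"tx":0.2,"ty":0,"tz":0,"rx":0,"ry":0,"rz":0},{"fingers":0,"tx":0.3,"ty":0,"tz":0,"rx":0,"ry":0,"rz":0},{"fingers":0,"tx":0.4,"ty":0,"tz":0,"rx":0,"ry":0,"rz":0},{"fingers":0,"tx":0.5,"ty":0,"tz":0,"rx":0,"ry":0,"rz":0}]';python3 -m inch '[{"fingers":0,"tx":0.1,"ty":0,"tz":0,"rx":0,"ry":0,"rz":0},{"fingers":0,"tx":0.2,"ty":0,"tz":0,"rx":0,"ry":0,"rz":0},{"fingers":0,"tx":0.3,"ty":0,"tz":0,"rx":0,"ry":0,"rz":0},{"fingers":0,"tx":0.4,"ty":0,"tz":0,"rx":0,"ry":0,"rz":0},{"fingers":0,"tx":0.5,"ty":0,"tz":0,"rx":0,"ry":0,"rz":0}]'
```

```text
time: 4.85
tool_pos: [578.4, 108.0, 162.4]
ee_rot: [-2.132, -2.308, -0.0]
wrist_force: [0.2, -0.0, 0.6]
grip_width: 0.0
grasp_force: 0.0
time: 5.35
tool_pos: [578.0, 113.0, 162.3]
ee_rot: [-2.131, -2.308, 0.0]
wrist_force: [-0.2, 0.0, -0.3]
grip_width: 0.002
grasp_force: 0.0
```

Run:
```python
from h import *
ims=[]
for n in("scene","top"):
    im=viewer.capture(n).copy(); u=proj(n,ctrl.get_state()["tool_pos"])[0]; print(n,u); c=np.round(u).astype(int)
    im[c[1],c[0]]=[255,0,255]
    ims.append(cv2.resize(im[c[1]-32:c[1]+32,c[0]-32:c[0]+32,::-1],(400,400),interpolation=cv2.INTER_CUBIC))
    for d in models.masks_of(n,"roller")[:2]: print(n,d["p"],d["xy"],d["mask"].sum())
cv2.imwrite("pics/p5.png",np.hstack(ims))
```

```text
scene [310.68561727 189.76705989]
scene 0.63 [320.1, 186.6] 746
top [251.43563816 205.01213095]
top 0.64 [239.4, 209.1] 119
```

View pics/p5.png

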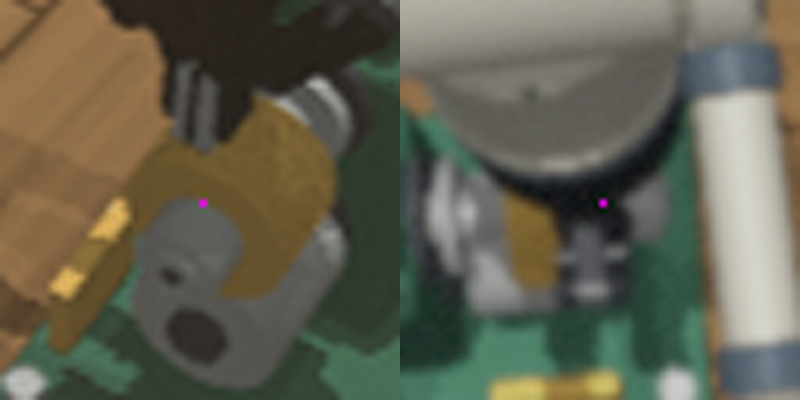

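The picture shows the fingertip at about (311,181) in scene, over the brass rather than in front of it. So the shut tips really sit some 15–25 mm above the reported TCP. I'll back off and feel for the hub from above.

```bash
python3 -m inch '[{"fingers":0,"tx":-1.6,"ty":0,"tz":-0.2,"rx":0,"ry":0,"rz":0},{"fingers":0,"tx":-1.6,"ty":0,"tz":-0.2,"rx":0,"ry":0,"rz":0},{"fingers":0,"tx":-1.6,"ty":0,"tz":0.0,"rx":0,"ry":0,"rz":0},{"fingers":0,"tx":-1.6,"ty":0,"tz":0.2,"rx":0,"ry":0,"rz":0},{"fingers":0,"tx":-1.6,"ty":0,"tz":0.2,"rx":0,"ry":0,"rz":0}]';python3 -m inch '[{"fingers":0,"tx":0,"ty":0,"tz":0.1,"rx":0,"ry":0,"rz":0},{"fingers":0,"tx":0,"ty":0,"tz":0.3,"rx":0,"ry":0,"rz":0},{"fingers":0,"tx":0,"ty":0,"tz":0.5,"rx":0,"ry":0,"rz":0},{"fingers":0,"tx":0,"ty":0,"tz":0.6,"rx":0,"ry":0,"rz":0},{"fingers":0,"tx":0,"ty":0,"tz":0.6,"rx":0,"ry":0,"rz":0}]'
```

```text
time: 6.05
tool_pos: [579.0, 97.0, 159.7]
ee_rot: [-2.131, -2.307, 0.001]
wrist_force: [-0.1, 0.0, -1.1]
grip_width: 0.001
grasp_force: 0.0
time: 6.55
tool_pos: [579.1, 97.0, 154.0]
ee_rot: [-2.131, -2.308, 0.001]
wrist_force: [-0.5, 1.1, -0.3]
grip_width: -0.0
grasp_force: 0.0
```

```bash
python3 -m inch '[{"fingers":0,"tx":0,"ty":0,"tz":0.15,"rx":0,"ry":0,"rz":0},{"fingers":0,"tx":0,"ty":0,"tz":0.3,"rx":0,"ry":0,"rz":0},{"fingers":0,"tx":0,"ty":0,"tz":0.45,"rx":0,"ry":0,"rz":0},{"fingers":0,"tx":0,"ty":0,"tz":0.5,"rx":0,"ry":0,"rz":0}]';python3 -m inch '[{"fingers":0,"tx":0,"ty":0,"tz":0.15,"rx":0,"ry":0,"rz":0},{"fingers":0,"tx":0,"ty":0,"tz":0.3,"rx":0,"ry":0,"rz":0},{"fingers":0,"tx":0,"ty":0,"tz":0.4,"rx":0,"ry":0,"rz":0}]'
```

```text
time: 6.95
tool_pos: [579.2, 96.9, 149.0]
ee_rot: [-2.131, -2.308, 0.0]
wrist_force: [-0.7, -0.4, 0.8]
grip_width: -0.004
grasp_force: 0.0
time: 7.25
tool_pos: [579.2, 97.0, 145.2]
ee_rot: [-2.131, -2.308, 0.0]
wrist_force: [0.1, 1.3, 0.3]
grip_width: -0.003
grasp_force: 0.0
```

```bash
python3 -m inch '[{"fingers":0,"tx":0,"ty":0,"tz":0.15,"rx":0,"ry":0,"rz":0},{"fingers":0,"tx":0,"ty":0,"tz":0.3,"rx":0,"ry":0,"rz":0},{"fingers":0,"tx":0,"ty":0,"tz":0.4,"rx":0,"ry":0,"rz":0}]';python3 -m inch '[{"fingers":0,"tx":0,"ty":0,"tz":0.15,"rx":0,"ry":0,"rz":0},{"fingers":0,"tx":0,"ty":0,"tz":0.3,"rx":0,"ry":0,"rz":0},{"fingers":0,"tx":0,"ty":0,"tz":0.4,"rx":0,"ry":0,"rz":0}]'
python3 - <<'E'
from h import *
im=viewer.capture("scene").copy(); u=proj("scene",ctrl.get_state()["tool_pos"])[0]; print(u); c=np.round(u).astype(int)
im[c[1],c[0]]=[255,0,255]
cv2.imwrite("pics/p6.png",cv2.resize(im[c[1]-50:c[1]+30,c[0]-40:c[0]+40,::-1],(600,600),interpolation=cv2.INTER_CUBIC))
E
```

```text
time: 7.55
tool_pos: [579.2, 97.0, 141.2]
ee_rot: [-2.131, -2.308, 0.0]
wrist_force: [0.2, -0.4, -0.5]
grip_width: 0.0
grasp_force: 0.0
time: 7.85
tool_pos: [579.2, 97.0, 137.2]
ee_rot: [-2.131, -2.308, 0.0]
wrist_force: [0.5, 0.8, -0.3]
grip_width: -0.0
grasp_force: 0.0
[306.27068653 202.08741945]
```

View pics/p6.png

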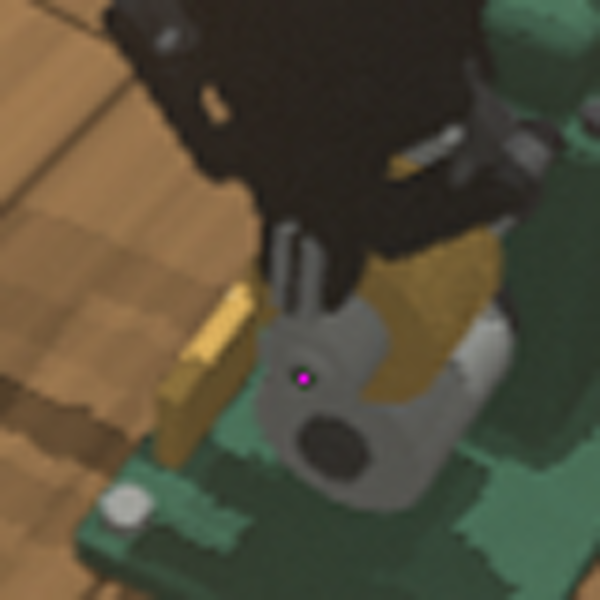

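The tip shows at about (308,193), roughly 9 px above the projected TCP. So the tips are about 25 mm above the reported TCP and just above the hub. I'll touch the hub gently to pin the offset.

```bash
python3 -m inch '[{"fingers":0,"tx":0,"ty":0,"tz":0.1,"rx":0,"ry":0,"rz":0},{"fingers":0,"tx":0,"ty":0,"tz":0.2,"rx":0,"ry":0,"rz":0}]'; python3 -m inch '[{"fingers":0,"tx":0,"ty":0,"tz":0.1,"rx":0,"ry":0,"rz":0},{"fingers":0,"tx":0,"ty":0,"tz":0.2,"rx":0,"ry":0,"rz":0}]' | grep -E "pos|wrist"
```

```text
time: 8.1
tool_pos: [579.3, 97.0, 135.4]
ee_rot: [2.131, 2.308, 0.0]
wrist_force: [-0.2, 0.2, -0.3]
grip_width: -0.003
grasp_force: 0.0
tool_pos: [579.3, 97.0, 133.3]
wrist_force: [0.4, 0.6, 0.3]
```

```bash
python3 -m inch '[{"fingers":0,"tx":0,"ty":0,"tz":0.1,"rx":0,"ry":0,"rz":0},{"fingers":0,"tx":0,"ty":0,"tz":0.2,"rx":0,"ry":0,"rz":0}]'| grep -E "pos|wrist"; python3 -m inch '[{"fingers":0,"tx":0,"ty":0,"tz":0.1,"rx":0,"ry":0,"rz":0},{"fingers":0,"tx":0,"ty":0,"tz":0.1,"rx":0,"ry":0,"rz":0}]' | grep -E "pos|wrist"
```

```text
tool_pos: [579.3, 97.0, 131.2]
wrist_force: [-0.4, -0.5, 0.6]
tool_pos: [579.2, 97.0, 130.2]
wrist_force: [-0.7, -0.0, 0.2]
```

```bash
python3 -m inch '[{"fingers":0,"tx":0.15,"ty":0,"tz":0,"rx":0,"ry":0,"rz":0},{"fingers":0,"tx":0.3,"ty":0,"tz":0,"rx":0,"ry":0,"rz":0},{"fingers":0,"tx":0.4,"ty":0,"tz":0,"rx":0,"ry":0,"rz":0}]'| grep -E "pos|wrist"; python3 -m inch '[{"fingers":0,"tx":0.15,"ty":0,"tz":0,"rx":0,"ry":0,"rz":0},{"fingers":0,"tx":0.3,"ty":0,"tz":0,"rx":0,"ry":0,"rz":0},{"fingers":0,"tx":0.4,"ty":0,"tz":0,"rx":0,"ry":0,"rz":0}]' | grep -E "pos|wrist"
```

```text
tool_pos: [579.0, 101.2, 130.5]
wrist_force: [0.3, 0.1, -1.0]
tool_pos: [578.7, 104.4, 130.4]
wrist_force: [0.0, -2.8, 0.2]
```

The tool now feels about 2.8 N back along y, so it is in contact with the brass face. I'll keep pushing and watch for the stop.

```bash
for i in 1; do python3 -m inch '[{"fingers":0,"tx":0.15,"ty":0,"tz":0,"rx":0,"ry":0,"rz":0},{"fingers":0,"tx":0.3,"ty":0,"tz":0,"rx":0,"ry":0,"rz":0},{"fingers":0,"tx":0.45,"ty":0,"tz":0,"rx":0,"ry":0,"rz":0},{"fingers":0,"tx":0.6,"ty":0,"tz":0,"rx":0,"ry":0,"rz":0}]'| grep -E "pos|wrist"; done;  python3 -m inch '[{"fingers":0,"tx":0.1,"ty":0,"tz":0,"rx":0,"ry":0,"rz":0},{"fingers":0,"tx":0.2,"ty":0,"tz":0,"rx":0,"ry":0,"rz":0},{"fingers":0,"tx":0.3,"ty":0,"tz":0,"rx":0,"ry":0,"rz":0}]' | grep -E "pos|wrist"
```

```text
tool_pos: [578.2, 111.0, 130.4]
wrist_force: [0.2, -3.0, 1.3]
tool_pos: [577.9, 114.0, 130.4]
wrist_force: [0.1, -2.7, 0.9]
```

```bash
python3 -m inch '[{"fingers":0,"tx":0.1,"ty":0,"tz":0,"rx":0,"ry":0,"rz":0},{"fingers":0,"tx":0.2,"ty":0,"tz":0,"rx":0,"ry":0,"rz":0},{"fingers":0,"tx":0.3,"ty":0,"tz":0,"rx":0,"ry":0,"rz":0}]' | grep -E "pos|wrist";python3 -m inch '[{"fingers":0,"tx":0.1,"ty":0,"tz":0,"rx":0,"ry":0,"rz":0},{"fingers":0,"tx":0.2,"ty":0,"tz":0,"rx":0,"ry":0,"rz":0}]' | grep -E "pos|wrist"
```

```text
tool_pos: [577.7, 117.0, 130.4]
wrist_force: [0.7, -3.0, 1.1]
tool_pos: [577.5, 119.0, 130.4]
wrist_force: [0.8, -2.6, 1.1]
```

```bash
python3 -m inch '[{"fingers":0,"tx":0.1,"ty":0,"tz":0,"rx":0,"ry":0,"rz":0},{"fingers":0,"tx":0.2,"ty":0,"tz":0,"rx":0,"ry":0,"rz":0}]' | grep -E "pos|wrist"
```

```text
tool_pos: [577.4, 121.0, 130.4]
wrist_force: [-0.2, -2.8, 0.8]
```

```bash
python3 -m inch '[{"fingers":0,"tx":0.1,"ty":0,"tz":0,"rx":0,"ry":0,"rz":0},{"fingers":0,"tx":0.2,"ty":0,"tz":0,"rx":0,"ry":0,"rz":0}]' | grep -E "pos|wrist"
```

```text
tool_pos: [577.2, 123.0, 130.4]
wrist_force: [0.5, -2.7, 1.5]
```

```bash
python3 -m inch '[{"fingers":0,"tx":0.1,"ty":0,"tz":0,"rx":0,"ry":0,"rz":0},{"fingers":0,"tx":0.2,"ty":0,"tz":0,"rx":0,"ry":0,"rz":0}]' | grep -E "pos|wrist"
```

```text
tool_pos: [577.1, 124.2, 130.4]
wrist_force: [0.4, -7.6, 1.8]
```

```bash
python3 -m inch '[{"fingers":0,"tx":0.1,"ty":0,"tz":0,"rx":0,"ry":0,"rz":0},{"fingers":0,"tx":0.1,"ty":0,"tz":0,"rx":0,"ry":0,"rz":0}]' | grep -E "pos|wrist"
```

```text
tool_pos: [577.1, 124.1, 130.4]
wrist_force: [1.0, -8.5, 1.8]
```

The roller stopped firmly at y=124.2 with 8.5 N, so it is home. I'll back off, rise, and head for the rack with the fingers opened to 5.5 cm.

```bash
python3 -m inch '[{"fingers":0,"tx":-2.5,"ty":0,"tz":0,"rx":0,"ry":0,"rz":0},{"fingers":0,"tx":-2.5,"ty":0,"tz":-2,"rx":0,"ry":0,"rz":0},{"fingers":0,"tx":-2.5,"ty":0,"tz":-7,"rx":0,"ry":0,"rz":0},{"fingers":0,"tx":-5,"ty":0,"tz":-7,"rx":0,"ry":0,"rz":0},{"fingers":5,"tx":-10,"ty":0,"tz":-7,"rx":0,"ry":0,"rz":0}]'| grep -E "time|pos|wrist"; python3 go.py 520 -216 140 88.5
```

```text
time: 11.8
tool_pos: [585.7, 29.2, 202.7]
wrist_force: [1.2, 0.0, -0.7]
t cm [-23.88  -8.68   6.17] r deg [ 0.25 -0.15  6.41] time 11.8
```

```bash
python3 -m inch '[{"fingers":5,"tx":-23.9,"ty":-8.7,"tz":6.2,"rx":0,"ry":0,"rz":6.4},{"fingers":5,"tx":-23.9,"ty":-8.7,"tz":6.2,"rx":0,"ry":0,"rz":6.4},{"fingers":5,"tx":-23.9,"ty":-8.7,"tz":6.2,"rx":0,"ry":0,"rz":6.4},{"fingers":5,"tx":-23.9,"ty":-8.7,"tz":6.2,"rx":0,"ry":0,"rz":6.4},{"fingers":5,"tx":-23.9,"ty":-8.7,"tz":6.2,"rx":0,"ry":0,"rz":6.4}]'| grep -E "time|pos|wrist"; python3 -m inch '[{"fingers":5,"tx":0,"ty":0,"tz":0,"rx":0,"ry":0,"rz":0},{"fingers":5,"tx":0,"ty":0,"tz":0,"rx":0,"ry":0,"rz":0},{"fingers":5,"tx":0,"ty":0,"tz":0,"rx":0,"ry":0,"rz":0},{"fingers":5,"tx":0,"ty":0,"tz":0,"rx":0,"ry":0,"rz":0},{"fingers":5,"tx":0,"ty":0,"tz":0,"rx":0,"ry":0,"rz":0}]';  python3 go.py 520 -216 60 88.5
python3 - <<'E'
from h import *
ims=[]
for n in("scene","top"):
    im=viewer.capture(n).copy(); p=ctrl.get_state()["tool_pos"]
    for d,c in ((0,[255,0,255]),(30,[0,255,255])):
        u=np.round(proj(n,p+[0,0,d])[0]).astype(int); im[u[1],u[0]]=c
    c=np.round(proj(n,[520,-216,70])[0]).astype(int); print(n,c)
    ims.append(cv2.resize(im[c[1]-35:c[1]+25,c[0]-30:c[0]+30,::-1],(400,400),interpolation=cv2.INTER_CUBIC))
cv2.imwrite("pics/p7.png",np.hstack(ims))
E
```

```text
time: 12.3
tool_pos: [519.8, -208.7, 140.5]
wrist_force: [0.3, -0.8, -0.1]
time: 12.8
tool_pos: [520.9, -206.6, 141.6]
ee_rot: [2.254, 2.187, 0.001]
wrist_force: [0.5, 0.5, 0.0]
grip_width: 0.586
grasp_force: 0.0
t cm [-0.94 -0.07  8.16] r deg [ 0.05 -0.   -0.22] time 12.8
scene [192 309]
top [376 234]
```

View pics/p7.png

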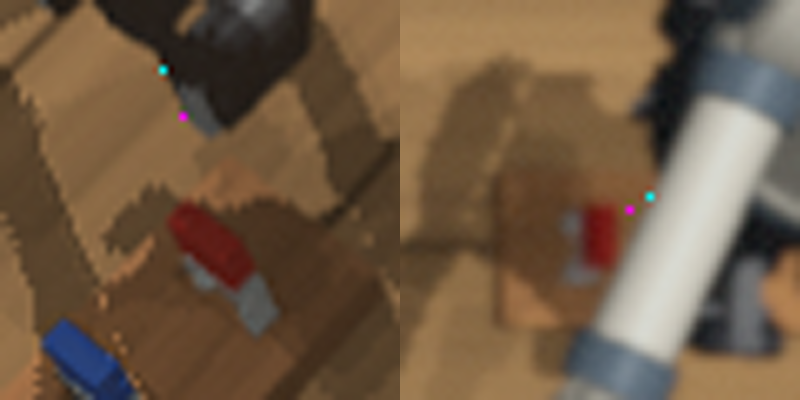

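The scene crop shows the +x fingertip at about (195,293) and the red grip at about (194,311), which confirms the grip at (520,-216). The forearm hides the hand in the top view. I'll descend straddling the grip and touch the rack top to fix the finger height.

```bash
python3 -m inch '[{"fingers":5,"tx":-0.9,"ty":-0.1,"tz":4,"rx":0,"ry":0,"rz":0},{"fingers":5,"tx":-0.9,"ty":-0.1,"tz":8,"rx":0,"ry":0,"rz":0},{"fingers":5,"tx":-0.9,"ty":-0.1,"tz":10,"rx":0,"ry":0,"rz":0},{"fingers":5,"tx":-0.9,"ty":-0.1,"tz":11,"rx":0,"ry":0,"rz":0},{"fingers":5,"tx":-0.9,"ty":-0.1,"tz":11,"rx":0,"ry":0,"rz":0}]'| grep -E "time|pos|wrist"; python3 -m inch '[{"fingers":5,"tx":0,"ty":0,"tz":0.5,"rx":0,"ry":0,"rz":0},{"fingers":5,"tx":0,"ty":0,"tz":1.0,"rx":0,"ry":0,"rz":0},{"fingers":5,"tx":0,"ty":0,"tz":1.3,"rx":0,"ry":0,"rz":0},{"fingers":5,"tx":0,"ty":0,"tz":1.5,"rx":0,"ry":0,"rz":0}]'| grep -E "time|pos|wrist"
```

```text
time: 13.4
tool_pos: [518.3, -216.2, 29.9]
wrist_force: [-0.5, 0.1, -0.5]
time: 13.8
tool_pos: [519.1, -216.9, 16.4]
wrist_force: [-0.4, -0.7, 0.6]
```

```bash
python3 -m inch '[{"fingers":5,"tx":0,"ty":0,"tz":0.3,"rx":0,"ry":0,"rz":0},{"fingers":5,"tx":0,"ty":0,"tz":0.6,"rx":0,"ry":0,"rz":0},{"fingers":5,"tx":0,"ty":0,"tz":0.8,"rx":0,"ry":0,"rz":0}]'| grep -E "time|pos|wrist"
python3 - <<'E'
from h import *
im=viewer.capture("scene").copy(); p=ctrl.get_state()["tool_pos"]
for q,c in (([0,0,0],[255,0,255]),([0,0,30],[0,255,255])):
    u=np.round(proj("scene",p+q)[0]).astype(int); im[u[1],u[0]]=c; print(u)
im=im[270:345,150:250,::-1]
cv2.imwrite("pics/p8.png",cv2.resize(im,(800,600),interpolation=cv2.INTER_CUBIC))
E
```

```text
time: 14.1
tool_pos: [518.8, -216.8, 7.8]
wrist_force: [0.3, -0.1, -0.1]
[197 320]
[194 315]
```

View pics/p8.png

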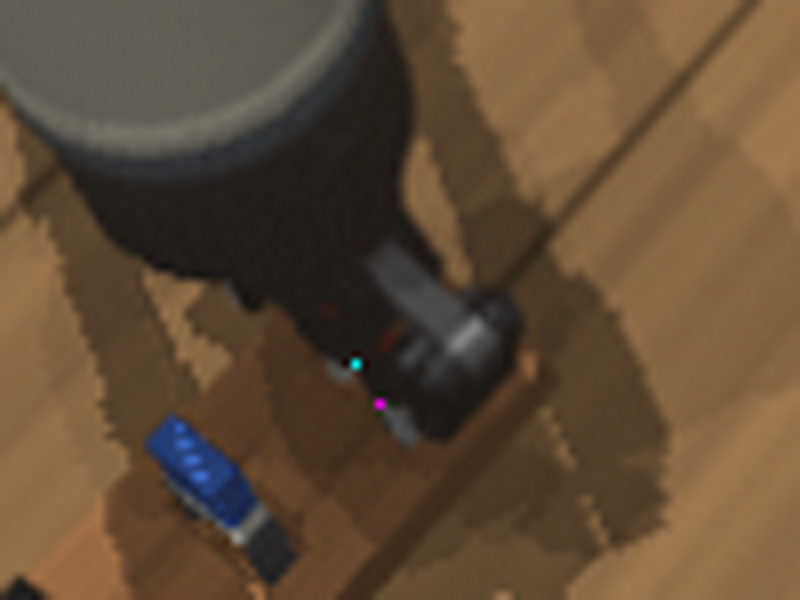

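The fingers straddle the red clip at about (199,319). By eye the tips are near z≈42–46, right for the grip. I'll close gently, and the width will tell whether I have the 24 mm grip or the 28 mm body.

```bash
python3 -m inch '[{"fingers":1.5,"tx":0,"ty":0,"tz":0,"rx":0,"ry":0,"rz":0},{"fingers":1.5,"tx":0,"ty":0,"tz":0,"rx":0,"ry":0,"rz":0},{"fingers":1.5,"tx":0,"ty":0,"tz":0,"rx":0,"ry":0,"rz":0},{"fingers":1.5,"tx":0,"ty":0,"tz":0,"rx":0,"ry":0,"rz":0},{"fingers":1.5,"tx":0,"ty":0,"tz":0,"rx":0,"ry":0,"rz":0}]' 40
```

```text
time: 14.65
tool_pos: [519.0, -216.9, 8.3]
ee_rot: [2.257, 2.185, 0.0]
wrist_force: [-0.5, -0.3, 0.1]
grip_width: 0.27
grasp_force: 40.4
```

The grip measures about 23–24 mm, so I have the red grip. That puts the bore at TCP+16.7 mm: home is TCP z≈126.3, groove contact ≈138.8, land contact ≈142.3. I'll lift and carry it over.

```bash
python3 -m inch '[{"fingers":1.5,"tx":0,"ty":0,"tz":-1,"rx":0,"ry":0,"rz":0},{"fingers":1.5,"tx":0,"ty":0,"tz":-3,"rx":0,"ry":0,"rz":0},{"fingers":1.5,"tx":0,"ty":0,"tz":-7,"rx":0,"ry":0,"rz":0},{"fingers":1.5,"tx":0,"ty":0,"tz":-12,"rx":0,"ry":0,"rz":0},{"fingers":1.5,"tx":0,"ty":0,"tz":-17,"rx":0,"ry":0,"rz":0}]' 80; python3 go.py 581.5 72 185 94.9
```

```text
time: 15.15
tool_pos: [518.3, -216.6, 180.2]
ee_rot: [-2.257, -2.185, 0.0]
wrist_force: [0.3, -0.5, -0.5]
grip_width: 0.262
grasp_force: 78.4
t cm [29.05  5.38 -0.48] r deg [-0.03 -0.02 -6.75] time 15.15
```

```bash
python3 -m inch '[{"fingers":1.5,"tx":5,"ty":1,"tz":-0.5,"rx":0,"ry":0,"rz":-2},{"fingers":1.5,"tx":10,"ty":2,"tz":-0.5,"rx":0,"ry":0,"rz":-4},{"fingers":1.5,"tx":15,"ty":3,"tz":-0.5,"rx":0,"ry":0,"rz":-6.7},{"fingers":1.5,"tx":20,"ty":4,"tz":-0.5,"rx":0,"ry":0,"rz":-6.7},{"fingers":1.5,"tx":24,"ty":4.7,"tz":-0.5,"rx":0,"ry":0,"rz":-6.7}]'|grep time; python3 -m inch '[{"fingers":1.5,"tx":2,"ty":0.3,"tz":0,"rx":0,"ry":0,"rz":0},{"fingers":1.5,"tx":4,"ty":0.3,"tz":0,"rx":0,"ry":0,"rz":0},{"fingers":1.5,"tx":5,"ty":0.3,"tz":0,"rx":0,"ry":0,"rz":0},{"fingers":1.5,"tx":5,"ty":0.3,"tz":0,"rx":0,"ry":0,"rz":0},{"fingers":1.5,"tx":5,"ty":0.3,"tz":0,"rx":0,"ry":0,"rz":0}]'; python3 go.py 581.5 80 148.5 94.9
python3 - <<'E'
from h import *
s=ctrl.get_state(); c=s["tool_pos"]
for n in ("scene","top"):
    viewer.capture(n); print(n,[(round(d["p"],2),np.round(d["xy"],1).tolist(),int(d["mask"].sum())) for d in models.masks_of(n,"clip_grip")][:3], proj(n,c+[0,0,46.7]).round(1), proj(n,c+[0,0,20]).round(1))
E
```

```text
time: 15.65
time: 16.15
tool_pos: [572.4, 70.9, 183.5]
ee_rot: [2.125, 2.313, -0.0]
wrist_force: [0.3, -1.0, -0.5]
grip_width: 0.26
grasp_force: 78.5
t cm [0.83 0.98 3.5 ] r deg [ 0.02  0.03 -0.06] time 16.15
scene [(0.69, [327.8, 202.8], 5457), (0.54, [295.1, 183.4], 191)] [[298.6 180. ]] [[298.1 188.7]]
top [] [[267.5 201.6]] [[267.9 203.9]]
```

```bash
python3 -m inch '[{"fingers":1.5,"tx":0.8,"ty":1.0,"tz":2,"rx":0,"ry":0,"rz":0},{"fingers":1.5,"tx":0.8,"ty":1.0,"tz":3.5,"rx":0,"ry":0,"rz":0},{"fingers":1.5,"tx":0.8,"ty":1.0,"tz":3.7,"rx":0,"ry":0,"rz":0},{"fingers":1.5,"tx":0.8,"ty":1.0,"tz":3.7,"rx":0,"ry":0,"rz":0}]'|grep -E "pos|wrist"; python3 -m inch '[{"fingers":1.5,"tx":0.4,"ty":0,"tz":0,"rx":0,"ry":0,"rz":0},{"fingers":1.5,"tx":0.8,"ty":0,"tz":0,"rx":0,"ry":0,"rz":0},{"fingers":1.5,"tx":1.2,"ty":0,"tz":0,"rx":0,"ry":0,"rz":0},{"fingers":1.5,"tx":1.6,"ty":0,"tz":0,"rx":0,"ry":0,"rz":0},{"fingers":1.5,"tx":1.9,"ty":0,"tz":0,"rx":0,"ry":0,"rz":0}]'|grep -E "pos|wrist"
```

```text
tool_pos: [580.9, 79.9, 145.2]
wrist_force: [-0.2, -0.3, -0.3]
tool_pos: [580.2, 99.8, 146.6]
wrist_force: [0.7, -0.3, 0.0]
```

```bash
python3 -m inch '[{"fingers":1.5,"tx":0.15,"ty":0,"tz":0,"rx":0,"ry":0,"rz":0},{"fingers":1.5,"tx":0.3,"ty":0,"tz":0,"rx":0,"ry":0,"rz":0},{"fingers":1.5,"tx":0.4,"ty":0,"tz":0,"rx":0,"ry":0,"rz":0}]'|grep -E "pos|wrist"; python3 -m inch '[{"fingers":1.5,"tx":0.1,"ty":0,"tz":0,"rx":0,"ry":0,"rz":0},{"fingers":1.5,"tx":0.2,"ty":0,"tz":0,"rx":0,"ry":0,"rz":0}]'|grep -E "pos|wrist"
```

```text
tool_pos: [579.8, 103.3, 146.2]
wrist_force: [0.4, -0.8, -0.1]
tool_pos: [579.6, 105.3, 146.1]
wrist_force: [0.1, -0.7, 0.2]
```

```bash
python3 -m inch '[{"fingers":1.5,"tx":0.1,"ty":0,"tz":0,"rx":0,"ry":0,"rz":0},{"fingers":1.5,"tx":0.2,"ty":0,"tz":0,"rx":0,"ry":0,"rz":0}]'|grep -E "pos|wrist"
```

```text
tool_pos: [579.2, 107.4, 146.0]
wrist_force: [-0.6, -0.6, -0.2]
```

```bash
python3 -m inch '[{"fingers":1.5,"tx":0.1,"ty":0,"tz":0,"rx":0,"ry":0,"rz":0},{"fingers":1.5,"tx":0.1,"ty":0,"tz":0,"rx":0,"ry":0,"rz":0}]'|grep -E "pos|wrist"
```

```text
tool_pos: [579.2, 108.5, 146.0]
wrist_force: [-0.3, -0.6, 0.1]
```

```bash
python3 -m inch '[{"fingers":1.5,"tx":0.1,"ty":0,"tz":0,"rx":0,"ry":0,"rz":0},{"fingers":1.5,"tx":0.1,"ty":0,"tz":0,"rx":0,"ry":0,"rz":0}]'|grep -E "pos|wrist"
```

```text
tool_pos: [579.2, 108.9, 146.1]
wrist_force: [-0.0, -1.2, -0.0]
```

```bash
python3 -m inch '[{"fingers":1.5,"tx":0.1,"ty":0,"tz":0,"rx":0,"ry":0,"rz":0},{"fingers":1.5,"tx":0.1,"ty":0,"tz":0,"rx":0,"ry":0,"rz":0}]'|grep -E "pos|wrist"
```

```text
tool_pos: [579.1, 109.3, 146.1]
wrist_force: [0.5, -4.9, -0.1]
```

The clip meets the hub face at about y=108.9. I'll back off to 107.9, 1 mm clear, so it is centred on the groove, then lower and feel.

```bash
python3 -m inch '[{"fingers":1.5,"tx":-0.26,"ty":0,"tz":0,"rx":0,"ry":0,"rz":0},{"fingers":1.5,"tx":-0.26,"ty":0,"tz":0,"rx":0,"ry":0,"rz":0},{"fingers":1.5,"tx":-0.26,"ty":0,"tz":0.1,"rx":0,"ry":0,"rz":0},{"fingers":1.5,"tx":-0.26,"ty":0,"tz":0.2,"rx":0,"ry":0,"rz":0},{"fingers":1.5,"tx":-0.26,"ty":0,"tz":0.3,"rx":0,"ry":0,"rz":0}]'|grep -E "pos|wrist"; python3 -m inch '[{"fingers":1.5,"tx":0,"ty":0,"tz":0.1,"rx":0,"ry":0,"rz":0},{"fingers":1.5,"tx":0,"ty":0,"tz":0.1,"rx":0,"ry":0,"rz":0}]'|grep -E "pos|wrist"
```

```text
tool_pos: [579.3, 108.0, 143.0]
wrist_force: [-0.9, 0.0, -1.1]
tool_pos: [579.3, 107.8, 141.9]
wrist_force: [-0.2, 0.4, -1.3]
```

```bash
python3 -m inch '[{"fingers":1.5,"tx":0,"ty":0,"tz":0.1,"rx":0,"ry":0,"rz":0},{"fingers":1.5,"tx":0,"ty":0,"tz":0.1,"rx":0,"ry":0,"rz":0}]'|grep -E "pos|wrist"
```

```text
tool_pos: [579.3, 107.7, 141.0]
wrist_force: [0.9, -0.5, 0.3]
```

```bash
python3 -m inch '[{"fingers":1.5,"tx":0,"ty":0,"tz":0.1,"rx":0,"ry":0,"rz":0},{"fingers":1.5,"tx":0,"ty":0,"tz":0.1,"rx":0,"ry":0,"rz":0}]'|grep -E "pos|wrist"
```

```text
tool_pos: [579.5, 107.7, 140.3]
wrist_force: [-0.1, 0.7, 0.3]
```

```bash
python3 -m inch '[{"fingers":1.5,"tx":0,"ty":0,"tz":0.1,"rx":0,"ry":0,"rz":0},{"fingers":1.5,"tx":0,"ty":0,"tz":0.1,"rx":0,"ry":0,"rz":0}]'|grep -E "pos|wrist"
```

```text
tool_pos: [579.8, 107.7, 139.7]
wrist_force: [0.7, 0.5, 2.2]
```

```bash
python3 -m inch '[{"fingers":1.5,"tx":0,"ty":0,"tz":0.1,"rx":0,"ry":0,"rz":0},{"fingers":1.5,"tx":0,"ty":0,"tz":0.1,"rx":0,"ry":0,"rz":0}]'|grep -E "pos|wrist"
```

```text
tool_pos: [580.1, 107.8, 138.9]
wrist_force: [2.0, -0.4, 2.9]
```

```bash
python3 -m inch '[{"fingers":1.5,"tx":0,"ty":0,"tz":0.1,"rx":0,"ry":0,"rz":0},{"fingers":1.5,"tx":0,"ty":0,"tz":0.1,"rx":0,"ry":0,"rz":0}]'|grep -E "pos|wrist"
```

```text
tool_pos: [580.3, 107.8, 138.2]
wrist_force: [2.6, -0.4, 5.9]
```

The force onset near 140 with +x drift says the clip sits slightly to -x of the spindle. I'll shift +x and look for zero lateral force.

```bash
python3 -m inch '[{"fingers":1.5,"tx":0,"ty":0.15,"tz":-0.1,"rx":0,"ry":0,"rz":0},{"fingers":1.5,"tx":0,"ty":0.15,"tz":-0.1,"rx":0,"ry":0,"rz":0},{"fingers":1.5,"tx":0,"ty":0.15,"tz":0,"rx":0,"ry":0,"rz":0},{"fingers":1.5,"tx":0,"ty":0.15,"tz":0,"rx":0,"ry":0,"rz":0}]'|grep -E "pos|wrist"
```

```text
tool_pos: [580.9, 107.8, 137.7]
wrist_force: [0.8, 0.3, 5.4]
```

```bash
python3 -m inch '[{"fingers":1.5,"tx":0,"ty":0.04,"tz":0.1,"rx":0,"ry":0,"rz":0},{"fingers":1.5,"tx":0,"ty":0.04,"tz":0.1,"rx":0,"ry":0,"rz":0}]'|grep -E "pos|wrist"
```

```text
tool_pos: [581.2, 107.9, 137.3]
wrist_force: [-1.1, 0.5, 7.4]
```

```bash
python3 -m inch '[{"fingers":1.5,"tx":0,"ty":0,"tz":0.1,"rx":0,"ry":0,"rz":0},{"fingers":1.5,"tx":0,"ty":0,"tz":0.1,"rx":0,"ry":0,"rz":0}]'|grep -E "pos|wrist"
```

```text
tool_pos: [581.3, 107.9, 136.8]
wrist_force: [-0.5, -0.8, 10.1]
```

```bash
python3 -m inch '[{"fingers":1.5,"tx":0,"ty":0,"tz":0.1,"rx":0,"ry":0,"rz":0},{"fingers":1.5,"tx":0,"ty":0,"tz":0.1,"rx":0,"ry":0,"rz":0}]'|grep -E "pos|wrist"
```

```text
tool_pos: [581.4, 107.9, 136.3]
wrist_force: [-2.5, -0.1, 10.8]
```

```bash
python3 -m inch '[{"fingers":1.5,"tx":0,"ty":0,"tz":0.1,"rx":0,"ry":0,"rz":0},{"fingers":1.5,"tx":0,"ty":0,"tz":0.1,"rx":0,"ry":0,"rz":0}]'|grep -E "pos|wrist"
```

```text
tool_pos: [581.4, 107.9, 135.7]
wrist_force: [-2.6, -0.4, 12.8]
```

```bash
python3 -m inch '[{"fingers":1.5,"tx":0,"ty":0,"tz":0.1,"rx":0,"ry":0,"rz":0},{"fingers":1.5,"tx":0,"ty":0,"tz":0.1,"rx":0,"ry":0,"rz":0}]'|grep -E "pos|wrist"
```

```text
tool_pos: [581.6, 108.0, 135.5]
wrist_force: [-2.8, 0.0, 14.9]
```

```bash
python3 -m inch '[{"fingers":1.5,"tx":0,"ty":-0.07,"tz":0,"rx":0,"ry":0,"rz":0},{"fingers":1.5,"tx":0,"ty":-0.07,"tz":0.05,"rx":0,"ry":0,"rz":0},{"fingers":1.5,"tx":0,"ty":-0.07,"tz":0.05,"rx":0,"ry":0,"rz":0}]'|grep -E "pos|wrist"
```

```text
tool_pos: [581.3, 107.9, 135.0]
wrist_force: [-1.3, -0.9, 14.4]
```

```bash
python3 -m inch '[{"fingers":1.5,"tx":0,"ty":0,"tz":0.1,"rx":0,"ry":0,"rz":0},{"fingers":1.5,"tx":0,"ty":0,"tz":0.1,"rx":0,"ry":0,"rz":0}]'
```

```text
time: 22.15
tool_pos: [581.2, 107.9, 134.0]
ee_rot: [2.124, 2.312, 0.005]
wrist_force: [-1.6, -0.6, 13.8]
grip_width: 0.261
grasp_force: 80.4
```

```bash
python3 -m inch '[{"fingers":1.5,"tx":0,"ty":0,"tz":0.1,"rx":0,"ry":0,"rz":0},{"fingers":1.5,"tx":0,"ty":0,"tz":0.1,"rx":0,"ry":0,"rz":0}]'|grep -E "pos|wrist"
```

```text
tool_pos: [581.3, 107.9, 132.5]
wrist_force: [-0.8, 0.0, 12.6]
```

```bash
python3 -m inch '[{"fingers":1.5,"tx":0,"ty":0,"tz":0.1,"rx":0,"ry":0,"rz":0},{"fingers":1.5,"tx":0,"ty":0,"tz":0.1,"rx":0,"ry":0,"rz":0}]'|grep -E "pos|wrist"
```

```text
tool_pos: [581.2, 108.0, 131.2]
wrist_force: [-0.3, 0.2, 11.1]
```

```bash
python3 -m inch '[{"fingers":1.5,"tx":0,"ty":0,"tz":0.1,"rx":0,"ry":0,"rz":0},{"fingers":1.5,"tx":0,"ty":0,"tz":0.1,"rx":0,"ry":0,"rz":0}]'|grep -E "pos|wrist"
```

```text
tool_pos: [581.0, 107.9, 128.6]
wrist_force: [2.6, -0.3, 3.2]
```

The clip snapped through: Fz dropped from 11 N to 3 N. I'll press the last couple of mm to seat the bridge.

```bash
python3 -m inch '[{"fingers":1.5,"tx":0,"ty":0,"tz":0.1,"rx":0,"ry":0,"rz":0},{"fingers":1.5,"tx":0,"ty":0,"tz":0.1,"rx":0,"ry":0,"rz":0}]'|grep -E "pos|wrist"
```

```text
tool_pos: [580.8, 107.8, 126.1]
wrist_force: [4.5, 0.1, 2.1]
```

```bash
python3 -m inch '[{"fingers":1.5,"tx":0,"ty":0,"tz":0.1,"rx":0,"ry":0,"rz":0},{"fingers":1.5,"tx":0,"ty":0,"tz":0.1,"rx":0,"ry":0,"rz":0}]'|grep -E "pos|wrist"
```

```text
tool_pos: [580.8, 107.8, 126.1]
wrist_force: [3.0, -0.5, 4.7]
```

```bash
python3 -m inch '[{"fingers":1.5,"tx":0,"ty":0.05,"tz":0.1,"rx":0,"ry":0,"rz":0},{"fingers":1.5,"tx":0,"ty":0.05,"tz":0.1,"rx":0,"ry":0,"rz":0}]'|grep -E "pos|wrist"
```

```text
tool_pos: [580.9, 107.8, 126.0]
wrist_force: [-0.7, -0.2, 8.5]
```

```bash
python3 -m inch '[{"fingers":1.5,"tx":0,"ty":0.03,"tz":0.05,"rx":0,"ry":0,"rz":0},{"fingers":1.5,"tx":0,"ty":0.03,"tz":0.05,"rx":0,"ry":0,"rz":0}]'|grep -E "pos|wrist"
```

```text
tool_pos: [581.0, 107.8, 126.0]
wrist_force: [-1.4, -0.8, 11.3]
```

There is a firm stop at TCP 126.0, which matches the home height. I'll unload, open, and retreat straight up.

```bash
python3 -m inch '[{"fingers":1.5,"tx":0,"ty":0,"tz":-0.25,"rx":0,"ry":0,"rz":0},{"fingers":4.5,"tx":0,"ty":0,"tz":-0.25,"rx":0,"ry":0,"rz":0},{"fingers":4.5,"tx":0,"ty":0,"tz":-0.25,"rx":0,"ry":0,"rz":0},{"fingers":4.5,"tx":0,"ty":0,"tz":-0.25,"rx":0,"ry":0,"rz":0},{"fingers":4.5,"tx":0,"ty":0,"tz":-0.25,"rx":0,"ry":0,"rz":0}]'; python3 -m inch '[{"fingers":4.5,"tx":0,"ty":0,"tz":-1,"rx":0,"ry":0,"rz":0},{"fingers":4.5,"tx":0,"ty":0,"tz":-3,"rx":0,"ry":0,"rz":0},{"fingers":4.5,"tx":0,"ty":0,"tz":-6,"rx":0,"ry":0,"rz":0},{"fingers":4.5,"tx":0,"ty":0,"tz":-9,"rx":0,"ry":0,"rz":0},{"fingers":4.5,"tx":-4,"ty":0,"tz":-12,"rx":0,"ry":0,"rz":0}]'
```

```text
time: 24.05
tool_pos: [581.0, 107.8, 126.1]
ee_rot: [-2.125, -2.313, 0.001]
wrist_force: [0.2, -1.2, 0.4]
grip_width: 0.526
grasp_force: 0.0
time: 24.55
tool_pos: [584.4, 71.2, 248.7]
ee_rot: [-2.118, -2.319, -0.003]
wrist_force: [0.6, -0.7, 0.5]
grip_width: 0.529
grasp_force: 0.0
```

```bash
python3 -m inch '[{"fingers":4.5,"tx":-5,"ty":0,"tz":0,"rx":0,"ry":0,"rz":0},{"fingers":4.5,"tx":-10,"ty":0,"tz":0,"rx":0,"ry":0,"rz":0},{"fingers":4.5,"tx":-15,"ty":0,"tz":0,"rx":0,"ry":0,"rz":0},{"fingers":4.5,"tx":-20,"ty":0,"tz":0,"rx":0,"ry":0,"rz":0},{"fingers":4.5,"tx":-20,"ty":0,"tz":0,"rx":0,"ry":0,"rz":0}]'|grep -E "time|pos"
python3 - <<'E'
from h import *
a=viewer.capture("scene"); b=viewer.capture("top")
f=lambda im,u,v:cv2.resize(im[v-30:v+30,u-30:u+30,::-1],(400,400),interpolation=cv2.INTER_CUBIC)
cv2.imwrite("pics/p9.png",np.hstack([f(a,315,185),f(b,248,205)]))
for n in("scene","top"):
    print(n,[(round(d["p"],2),np.round(d["xy"],1).tolist(),int(d["mask"].sum())) for d in models.masks_of(n,"clip_grip")][:3],proj(n,[581,107.8,173]).round(1))
E
```

```text
time: 25.05
tool_pos: [601.1, -137.4, 246.4]
scene [(0.57, [308.8, 192.4], 180)] [[310.8 188.8]]
top [] [[253.3 202.9]]
```

View pics/p9.png

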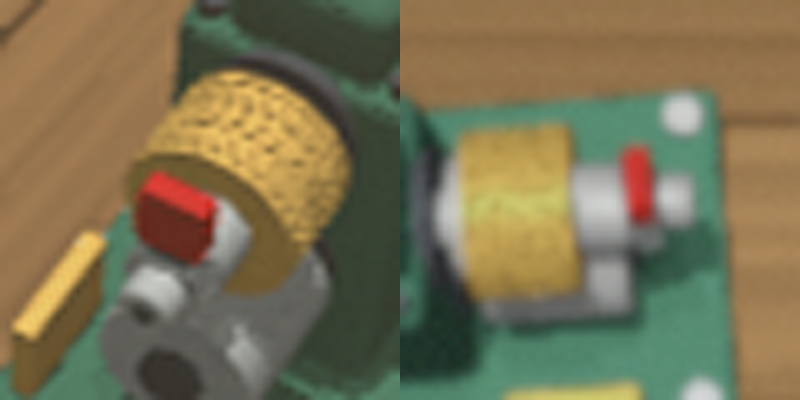

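The red clip sits upright in the groove against the hub, at about (311,182) in scene and (254,203) in top. The roller is against the flange, and the robot is clear.

```bash
python3 -c "
from plant import ctrl
print(ctrl.finish_job())"
```

```text
the job is handed in; nothing more can be done
None
```

The roller is pushed home against the flange, and the red clip snapped home in the groove with about 15 N at most on the readings; the gripper let go, the arm moved clear, and I handed the job in at about 25 s (no verdict was returned).

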